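# Tighten the can opener's foot nut in short spanner swings

## Task

The big nut on the foot of the bench can opener has worked loose: with the large ring of the double-ended spanner, tighten it clockwise until it comes up firm, in short swings - two upright cheeks block a full turn, so lift the ring off, swing back and set it on again as often as needed. Set the ring on gently and finish with a firm but not a heaving pull, then lay the spanner flat on the table, well clear of the opener. Keep the gripper itself off the opener and leave the tin and the other small things where they are.

Things in the scene. Friction and masses are not known exactly. Their poses are not given: they have to be found in the camera images.
- opener: Fixed bench can opener: steel base plate, grey cast foot and column 83 mm behind the nut, 260 mm high. Origin on the table under the nut, z up, x from nut to column. The nut stands between two upright cheeks (inner faces at y = -41 and +41 mm) that end 30 mm before the nut (x = -30), 60 mm high there and higher behind, so a seated spanner's shaft swings only 0.77 rad to either side of -x.
- spanner: Loose cranked double-ended ring spanner, steel, 0.27 to 0.45 kg, 248 mm long, lying on its two rings. Origin under its middle, z up, x to the large ring. Straight raised shaft (104 long, 16 wide, 10 thick) from x = -52 to 52, its mid-height 27 mm up: grasp it there. Small ring (29 mm across flats) at x = -100 does not fit the nut. Until the ring is on, press on the opener with under 40 N.
- big_ring (a point): Centre of the large ring, on its underside: 100 mm along spanner x, z = 0. Ring 53 mm outside, 16 high, hexagon hole 38 mm across flats with corners on its x axis and every 60 degrees: 1 mm play all round, about 0.1 rad to either side in turning.
- nut_top (a point): Centre of the nut's top face, 38 mm above the table; turns with the nut, z up, its x axis points at a corner. Steel hexagon nut, 36 mm across flats, 18 high, upper 4.5 mm chamfered (3.5 mm inward) to lead the ring on. The stud in it, 19 mm thick, stands 7 mm above: lift the ring at least 27 mm to swing back.
- nut_seat (a point): Centre of the washer's top under the nut, 20 mm above the table, axes as the opener. Fixed. The large ring is fully on the nut when its underside rests here.
- nut (a joint): Turn of the nut in rad, growing clockwise seen from above (tightening); starts at 0 to 0.7, runs with 0.3 N m drag (about 3 N at the middle of the shaft), stops solid at 2.80. Then pull 10 to 20 N at the middle of the shaft (1 to 2 N m; under 0.8 is not firm, over 4 is forced; jerks count). The nut's corners carry about 110 N of contact force per N m.
- tin: Food tin, 87 mm wide, 40 high, standing on the opener's base plate beside the column. Origin under its centre. Leave alone.
- keys: Bunch of keys with red tag, 84x118x8, lying at the left back. Leave alone.
- marker: Black and white marker, 132 long, 18 thick, lying at the left front. Leave alone.
- box_cutter: Yellow snap-off cutter, 145 long, 21 wide, 12 high, lying at the back between spanner and opener. Leave alone.

How it is judged:
On the way, in this order (a step that is already met when the one before it is completed fails the run):
1. the spanner's large ring is down over the loose nut (horizontal distance between big_ring and nut_seat below 0.004 m and z of big_ring in the frame of nut_seat below 0.006 m and value of joint nut below 1.6 rad), for 0.1 s.
2. the nut is drawn up firm with the ring on it (horizontal distance between big_ring and nut_seat below 0.004 m and z of big_ring in the frame of nut_seat below 0.006 m and value of joint nut above 2.77 rad and contact force between spanner and opener above 80 N), for 0.1 s.
At the end, for the whole second after the job is handed in: The nut is tight (joint above 2.72, not backed off again); the spanner lies flat on the table at rest, its middle more than 150 mm from the nut, not touching the opener (value of joint nut above 2.72 rad and height (world z) of spanner between -0.01 and 0.012 m and angle between spanner's own z axis and vertical below 0.12 rad and horizontal distance between spanner and opener above 0.15 m and linear speed of spanner below 0.02 m/s and contact force between spanner and opener below 0.1 N).
It fails at once if the spanner is forced against the nut or the opener (contact force between spanner and opener above 450 N).
It fails at once if the spanner is rammed against the opener or the top of its nut (contact force between spanner and opener above 40 N and z of big_ring in the frame of nut_seat above 0.014 m).
It fails at once if the gripper presses on the opener or its nut (contact force between the fingers and opener above 5 N).
It fails at once if another thing is pushed about (distance of any of tin, keys, marker, box_cutter from where it was at the start of the episode above 0.03 m).
It also fails if it takes over 72 s, if anything falls off the work surface, if the arm or the gripper's body presses on something with over 40 N, if the wrist force passes 120 N, or if a joint passes its speed limit or range.

## Robot

A 6-joint arm with a two-finger parallel gripper is mounted at the origin on a cart in front of the work surface, level with it; the furniture and walls round the work are solid. World frame = base frame: x ahead of the robot, y to its left, z up, the work surface at z = 0. Lengths are in m, angles in rad, forces in N, time in s.
With the tool pointing down it reaches from about 0.3 to 0.85 m from the base axis. Payload 5.4 kg.
Tool frame: the origin (TCP) lies midway between the tips of the shut fingers; the grasp point (between the pads) lies 19 mm behind it (env.hold_point_z is the distance from the TCP to the grasp point, in m); z points along the fingers, y is the line along which they close (so a half turn about z gives the same grasp; the last joint's range is limited). The gripper opens to 85 mm and grips with 20 to 120 N. Pads are 22 mm wide; open, the fingers measure 114 mm over their backs; the gripper's body (76 mm by 85 mm) begins 54 mm behind the grasp point. The pads swing forward as they close: fully open they stand 13 mm farther back than shut.
Start: joints at [0.936, 0.158, 1.597, -0, 1.386, -0.21], TCP at [0.237, 0.524, 0.231] pointing down, gripper open.
Joint ranges: [-2.91, 2.91], [-0.94, 2.29], [0.18, 2.7], [-1.29, 4.43], [0.17, 2.64], [-3, 3]. Speed limits (rad/s): [2.57, 2.57, 3.14, 3.14, 3.14, 3.14].

## Interface

Orientations are given as a 3x3 rotation matrix whose columns are the frame's x, y, z axes.
In Python, from rig import env, snapshot, camera_model gives the robot as it stands. Calls block until the motion is done:
- env.move_ptp(position, orientation): joint-space move of the TCP to a pose.
- env.servo_line(position, frame=None, vel=0.15): straight line of the TCP; frame=None keeps the orientation; vel is the mean speed in m/s.
- env.move_j(angles): joint-space move.
- env.move_gripper(opening): finger opening in m; the grip force is fixed at half the most; returns when the fingers have stopped.
- env.sleep(seconds).
- env.inverse_kinematics(position, orientation): joint angles nearest the present ones, or None.
- env.get_obs(): the state.
- snapshot(name): name is "scene" or "top" or "wrist"; returns the picture (400x640x3 uint8, blue, green, red); there is no depth.
- camera_model(name): a dict with "fovy" (degrees; the focal length in pixels is half the picture's height over the tangent of half this angle, whatever the lens; pixels are square), "cx", "cy" (the principal point, pixels), "D" ([k1, k2, p1, p2, k3] as OpenCV has them; the pictures are not rectified), "R" (3x3) and "t" (3): a world point X has camera coordinates R X + t; the wrist camera has in their place "hand_eye" (4x4, takes a point from camera to tool coordinates, whose origin is the TCP and whose axes are the flange's). Camera axes: x right, y down, z forward; pixel columns grow to the right and rows downward; lengths in m; the calibration is good to about 2 mm. A picture is of the moment at which its call begins: read the wrist's pose just before it. camera_model takes no time and is no camera call.
A pose or a line that the arm cannot do raises env.MotionError and nothing moves.
- env.hand_in(): hands the job in; it is judged then, once.
The state is a dict: "clock": time; "q": joint angles; "dq": joint speeds; "effort": joint torques, N m; "tcp_pos": TCP position; "ee_rot": TCP orientation; "force": force on the tool from outside, world axes, zero at the start; "moment": the same for the moment, N m; "gripper_width": finger opening in m; "grasp_force": force on a finger pad.
Only numpy, scipy, OpenCV 4.12 (cv2) and the standard library are available. Lean on these libraries where they do the work, as an engineer would, in place of code of your own. Each camera call takes 0.05 s, during which the arm holds its last target. There are 200 camera calls.

## Working session

There is one attempt and no reset: what is moved stays moved. The work goes in short steps, each a Python script; the robot and the scene stay as the last script left them, time stands still between calls to the robot, and variables do not carry over. Pictures are saved under pics/ and viewed, at most 10 in all, crops included, and the job is handed in when it is done.

```bash
ls; mkdir -p pics
python3 - <<'E'
from rig import env,snapshot,camera_model
import cv2,numpy as np
for n in("scene","top"):
    im=snapshot(n); cv2.imwrite(f"pics/{n}0.png",im); m=camera_model(n); print(n,m)
print(camera_model("wrist"))
o=env.get_obs();print(o)
E
```

```text
pics
scene {'fovy': 55.14466290206452, 'cx': 312.5417069699621, 'cy': 196.6073399661505, 'D': array([-0.01361536,  0.        ,  0.        ,  0.        ,  0.        ]), 'R': array([[-0.54696998, -0.83714319,  0.00388789],
       [-0.56185719,  0.36365374, -0.74301578],
       [ 0.62059676, -0.40859177, -0.6692626 ]]), 't': array([0.22454862, 0.39663897, 0.50402723])}
top {'fovy': 47.712021443432555, 'cx': 324.86812337804884, 'cy': 206.0080707421205, 'D': array([-0.13151173,  0.        ,  0.        ,  0.        ,  0.        ]), 'R': array([[ 0.01570344, -0.99965121, -0.02123342],
       [-0.99592763, -0.01375237, -0.08910117],
       [ 0.08877809,  0.02254614, -0.99579623]]), 't': array([-0.10670865,  0.56735379,  1.1148787 ])}
{'fovy': 64.53197188905196, 'cx': 320.586560350238, 'cy': 198.63267631388914, 'D': array([0.00647413, 0.        , 0.        , 0.        , 0.        ]), 'hand_eye': array([[ 1.97520243e-04, -9.55879478e-01, -2.93759058e-01,
         7.46388600e-02],
       [ 9.99999970e-01,  2.31563000e-04, -8.11075692e-05,
        -1.22692365e-05],
       [ 1.45552790e-04, -2.93
[... 228 characters left out ...]
340e-05,
        1.38621720e+00, -2.10071801e-01]), 'dq': array([ 0.0011295 , -0.00168793, -0.00279973, -0.00112993, -0.00098553,
       -0.00115678]), 'effort': array([-3.41405203e-04, -3.96988678e+01, -3.32339823e+01, -2.30017185e-04,
        4.13529400e-03, -2.63725843e-05]), 'tcp_pos': array([0.23665122, 0.52345155, 0.23040962]), 'ee_rot': array([[-9.11116027e-01,  4.12148619e-01, -1.04946083e-03],
       [ 4.12149770e-01,  9.11115080e-01, -1.37047868e-03],
       [ 3.91338695e-04, -1.68120013e-03, -9.99998510e-01]]), 'force': array([-0.74546758, -1.2656158 ,  0.67165442]), 'moment': array([-0.00242782, -0.03572341,  0.01446867]), 'grasp_force': 0.0, 'gripper_width': 0.08562109817672019}
```

View pics/top0.png

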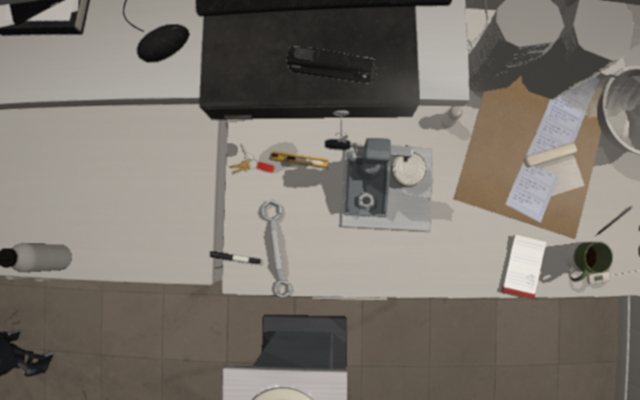

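View pics/scene0.png

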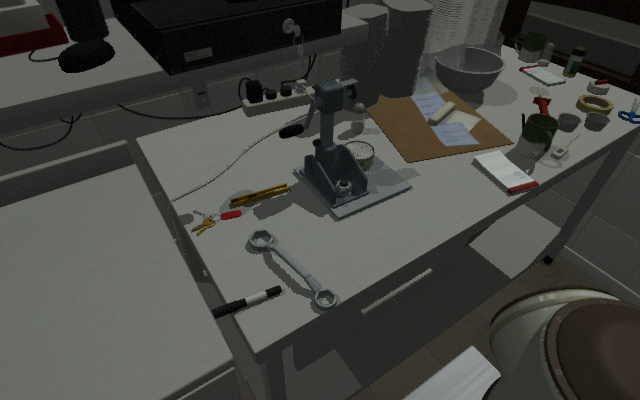

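```bash
cat > h.py <<'E'
from rig import env,snapshot,camera_model
import cv2,numpy as np
def cam(name,o=None):
    m=camera_model(name); f=200/np.tan(np.radians(m["fovy"])/2)
    K=np.array([[f,0,m["cx"]],[0,f,m["cy"]],[0,0,1]])
    if name=="wrist":
        T=np.eye(4);T[:3,:3]=o["ee_rot"];T[:3,3]=o["tcp_pos"];W=T@m["hand_eye"]
        Rwc,c=W[:3,:3],W[:3,3]
    else: Rwc=m["R"].T;c=-Rwc@m["t"]
    return K,m["D"],Rwc,c
def ray(px,C):
    K,D,R,c=C; u=cv2.undistortPoints(np.array(px,float).reshape(-1,1,2),K,D).reshape(-1,2)
    return np.c_[u,np.ones(len(u))]@R.T,c
def onplane(px,z,C):
    d,c=ray(px,C); return c+d*((z-c[2])/d[:,2])[:,None]
def proj(X,C):
    K,D,R,c=C; return cv2.projectPoints(np.array(X,float).reshape(-1,1,3),cv2.Rodrigues(R.T)[0],-R.T@c,K,D)[0].reshape(-1,2)
def down(yaw): # tool x axis at yaw in world, z down
    a,b=np.cos(yaw),np.sin(yaw); return np.array([[a,b,0],[b,-a,0],[0,0,-1.]])
E
python3 - <<'E'
from h import *
T=cam("top");S=cam("scene")
print("top c",T[3],"scene c",S[3])
print("rings",onplane([(272,210),(283,289)],.016,T),"scene",onplane([(262,240),(325,298)],.016,S))
print("nut",onplane([(366,200)],.045,T),onplane([(344,184)],.045,S))
print("base corners",onplane([(342,229),(430,231),(432,150)],.0,T))
print("marker,cutter,keys,tin",onplane([(236,257),(300,159),(255,167),(408,170)],.01,T))
print(onplane([(224,295)],0,T))
E
```

```text
top c [ 0.46774222 -0.12400518  1.1584781 ] scene c [0.03287815 0.24968148 0.63116257]
rings [[0.55753686 0.03630881 0.016     ]
 [0.35864355 0.00386673 0.016     ]] scene [[0.54616566 0.04011284 0.016     ]
 [0.3553037  0.00853259 0.016     ]]
nut [[ 0.58333427 -0.20030541  0.045     ]] [[ 0.57327439 -0.19536577  0.045     ]]
base corners [[ 0.51254301 -0.14256679  0.        ]
 [ 0.51036048 -0.36864211  0.        ]
 [ 0.72181226 -0.37545274  0.        ]]
marker,cutter,keys,tin [[ 0.43633701  0.12681426  0.01      ]
 [ 0.69108447 -0.03187328  0.01      ]
 [ 0.66903184  0.08453025  0.01      ]
 [ 0.6660597  -0.31039214  0.01      ]]
[[ 3.37855789e-01  1.57875578e-01 -2.22044605e-16]]
```

Run:
```python
from h import *
np.set_printoptions(precision=4,suppress=True)
for p,y in [((.46,.02,.26),.16),((.478,-.198,.15),0),((.5,-.27,.1),.75),((.5,-.13,.1),-.75)]:
    print(p,y,env.inverse_kinematics(p,down(y)))
for n,p,y in [("sp",(.44,.02,.24),.16),("nut",(.47,-.2,.22),0)]:
    env.move_ptp(p,down(y)); env.sleep(.3)
    o=env.get_obs(); im=snapshot("wrist"); cv2.imwrite(f"pics/{n}.png",im)
    np.savez(f"{n}.npz",**{k:o[k] for k in("tcp_pos","ee_rot")}); print(o["tcp_pos"],o["clock"],o["q"],o["force"])
a=cv2.imread("pics/sp.png");b=cv2.imread("pics/nut.png")
cv2.imwrite("pics/both.png",np.hstack([cv2.resize(x[:,:],(640,400))[:, 120:520] for x in(a,b)]))
```

```text
(0.46, 0.02, 0.26) 0.16 [-0.22   -0.1676  1.8651 -0.      1.4441  1.1908]
(0.478, -0.198, 0.15) 0 [-0.6266  0.0882  1.8411 -0.      1.2123  0.9442]
(0.5, -0.27, 0.1) 0.75 [-0.7077  0.2777  1.7315 -0.      1.1324  0.1131]
(0.5, -0.13, 0.1) -0.75 [-0.4886  0.1535  1.8787 -0.      1.1095  1.8322]
[0.44   0.0203 0.24  ] 2.3583 [-0.2295 -0.2116  1.9422  0.      1.411   1.1804] [-0.1137  0.1929  0.1931]
[ 0.4702 -0.1991  0.2203] 3.6 [-0.6375 -0.0013  1.7885  0.0001  1.354   0.9316] [ 0.7921 -0.2442 -0.1018]
```

View pics/both.png

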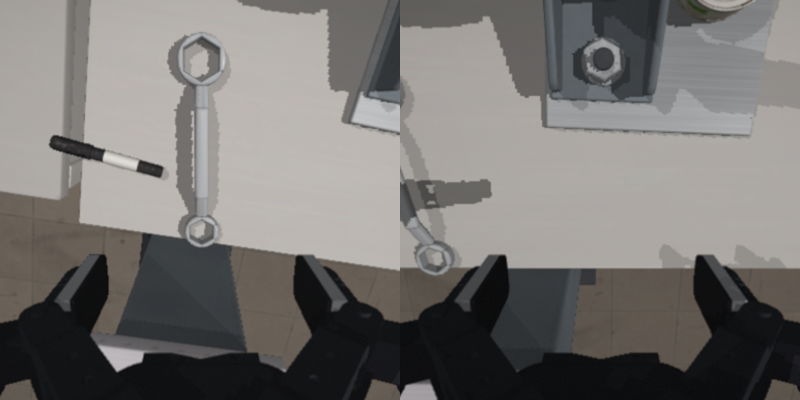

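Run:
```python
from h import *
np.set_printoptions(precision=4,suppress=True)
env.move_ptp((.495,-.2,.15),down(0)); env.sleep(.3)
o=env.get_obs(); im=snapshot("wrist"); cv2.imwrite("pics/nutc.png",im)
np.savez("nutc.npz",**{k:o[k] for k in("tcp_pos","ee_rot")})
C=cam("wrist",o); print(proj([(.578,-.198,.038)],C))
sp=dict(np.load("sp.npz")); Cs=cam("wrist",sp)
g=cv2.imread("pics/sp.png").astype(int)
crop1=im[20:260,200:440]; crop2=cv2.imread("pics/sp.png")[20:260,260:380]
cv2.imwrite("pics/z.png",np.hstack([cv2.resize(crop1,(480,480),interpolation=0),cv2.resize(crop2,(240,480),interpolation=0)]))
print("rings",onplane([(321,60),(322,231)],.016,Cs))
nu=dict(np.load("nut.npz"));print("nut",onplane([(323,60)],.038,cam("wrist",nu)), onplane([(268,128),(468,136)],.005,cam("wrist",nu)))
```

```text
[[316.5669  91.9304]]
rings [[0.5556 0.0385 0.016 ]
 [0.3613 0.0056 0.016 ]]
nut [[ 0.5826 -0.2014  0.038 ]] [[ 0.517  -0.141   0.005 ]
 [ 0.5086 -0.3633  0.005 ]]
```

View pics/z.png

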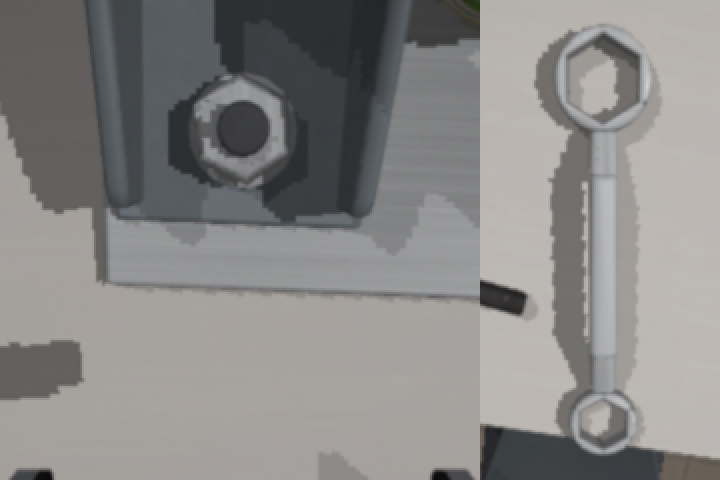

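Run:
```python
from h import *
np.set_printoptions(precision=4,suppress=True)
o=dict(np.load("nutc.npz"));C=cam("wrist",o); im=cv2.imread("pics/nutc.png")
# rectified metric view at z=.038 : 0.06 m square, 10 px/mm
c0=onplane([(321,84)],.045,C)[0];print("stud top",c0)
n=600; gx,gy=np.meshgrid(np.arange(n),np.arange(n))
X=np.stack([c0[0]+(n/2-gy)*1e-4,c0[1]+(n/2-gx)*1e-4,np.full(gx.shape,.038)],-1)
P=proj(X.reshape(-1,3),C).reshape(n,n,2).astype(np.float32)
r=cv2.remap(im,P[...,0],P[...,1],cv2.INTER_CUBIC); cv2.imwrite("pics/rect.png",r)
```

```text
stud top [ 0.5834 -0.2014  0.045 ]
```

View pics/rect.png

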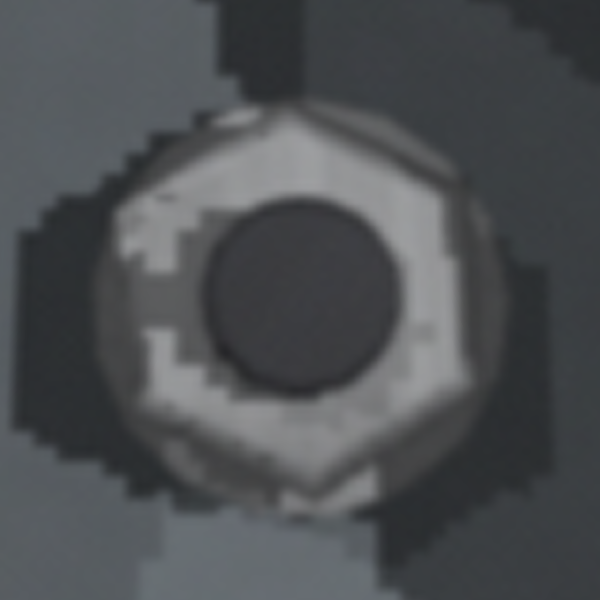

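The nut's top face shows up clearly: centre ≈ (297,297), corner yaw ≈ 0.08 rad, nut ≈ (0.584,-0.201). Next I grasp the spanner.

Run:
```python
from h import *
np.set_printoptions(precision=4,suppress=True)
sp=dict(np.load("sp.npz")); Cs=cam("wrist",sp)
y=.165; m=np.array([.4583,.0212]); R=down(y)
e=onplane([(284,173)],.009,Cs)[0]; d=e[:2]-m; print("marker end in spanner frame",d@[np.cos(y),np.sin(y)],d@[-np.sin(y),np.cos(y)])
env.move_gripper(.042)
env.move_ptp((*m,.12),R)
env.servo_line((*m,.008),vel=.08)
o=env.get_obs();print(o["force"],o["gripper_width"])
env.move_gripper(0); env.sleep(.2)
o=env.get_obs();print(o["force"],o["gripper_width"],o["grasp_force"],o["tcp_pos"])
env.servo_line((*m,.13),vel=.1); env.sleep(.3)
o=env.get_obs();print(o["force"],o["moment"],o["gripper_width"],o["tcp_pos"],o["clock"])
im=snapshot("wrist");cv2.imwrite("pics/held.png",im);np.savez("held.npz",**{k:o[k] for k in("tcp_pos","ee_rot")})
cv2.imwrite("pics/heldz.png",cv2.resize(im[0:300,200:440],(480,600)))
C=cam("wrist",o);t=o["tcp_pos"];ex=o["ee_rot"][:,0];h=t+np.array([0,0,.019])
print(proj([h+.1*ex-[0,0,.027],h+.1*ex-[0,0,.011]],C))
```

```text
marker end in spanner frame -0.025519787762635096 0.046076197982366354
[ 0.3355 -0.86    0.5582] 0.042094835344784774
[-1.5902  0.6543  5.4259] 0.014766020131114811 59.21395182609558 [0.4587 0.0213 0.0085]
[-0.0323  0.2295 -3.8973] [-0.0166  0.0492  0.0025] 0.014789717551127351 [0.4581 0.0212 0.1297] 9.5667
[[320.0281  41.2744]
 [319.939   33.7982]]
```

View pics/heldz.png

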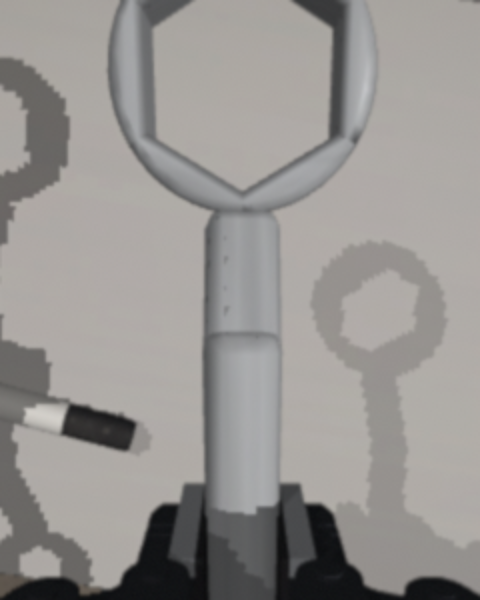

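Run:
```python
from h import *
np.set_printoptions(precision=4,suppress=True)
o=dict(np.load("held.npz"));C=cam("wrist",o);R=o["ee_rot"];t=o["tcp_pos"]
# rel: tool x, y ; heights relative to spanner underside (TCP z-.008)
z0=t[2]-.008
def q(px,z): return (onplane([px],z0+z,C)-t)@R
print("near corner+21.94",q((321,98.5),.016)[0,0]+.0219,"low",q((321,98.5),0)[0,0]+.0219)
print("outer near +26.5",q((321,106),.008)[0,0]+.0265)
print("flats L/R: corners rows (137/2)",q((200+157/2,137/2),.016)[0],q((200+333/2,139/2),.016)[0])
print("outer L/R",q((254,33),.008)[0],q((388.5,33),.008)[0])
print("crank: thick edge at +52 z=.032",q((321,334/2),.030)[0])
env.move_ptp((.44,-.2,.13),down(.06))
```

```text
near corner+21.94 0.09831328526724942 low 0.09841740640343542
outer near +26.5 0.09987878935639265
flats L/R: corners rows (137/2) [ 0.0877 -0.0164 -0.008 ] [ 0.0873  0.0184 -0.008 ]
outer L/R [ 0.1017 -0.0267 -0.    ] [ 0.1017  0.0278 -0.0001]
crank: thick edge at +52 z=.032 [ 0.0511  0.0004 -0.022 ]
```

```bash
cat >> h.py <<'E'
RC=np.array([.0988,.0007])
def pose(nut,yaw,zu): # TCP pose putting ring centre at nut xy, underside height zu (world)
    R=down(yaw); p=np.array(nut)-R[:2,:2]@RC
    return np.array([p[0],p[1],zu+.008]),R
E
python3 - <<'E'
from h import *
np.set_printoptions(precision=4,suppress=True)
p,R=pose((.5834,-.2013),.08,.075); env.move_ptp(p,R)
p,R=pose((.5834,-.2013),.08,.053); env.servo_line(p,R,vel=.05);env.sleep(.3)
o=env.get_obs();print(o["force"],o["moment"],o["tcp_pos"]-p,o["clock"])
im=snapshot("wrist");cv2.imwrite("pics/over.png",im);np.savez("over.npz",**{k:o[k] for k in("tcp_pos","ee_rot")})
cv2.imwrite("pics/overz.png",cv2.resize(im[0:150,230:410],(720,600),interpolation=cv2.INTER_CUBIC))
C=cam("wrist",o); print("proj stud top,nut top", proj([(.5834,-.2013,.045),(.5834,-.2013,.038)],C))
E
```

```text
[ 0.2692  0.1294 -2.9279] [-0.0547 -0.0386  0.0019] [ 0.0002 -0.0001  0.0003] 11.7667
proj stud top,nut top [[321.2913  47.9253]
 [321.2581  50.2626]]
```

View pics/overz.png

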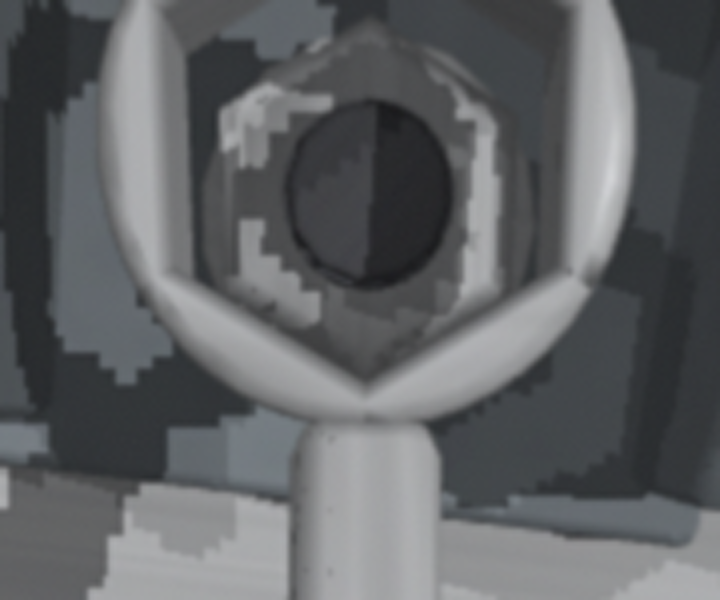

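```bash
cat >> h.py <<'E'
np.set_printoptions(precision=3,suppress=True)
def lower(nut,yaw,z0=.052,z1=.0205,lim=8,step=.002,verbose=True):
    """step the ring down; shift nut estimate with the side force; stop on vertical resistance"""
    nut=np.array(nut,float); f0=env.get_obs()["force"]; z=z0
    while z>z1:
        z=max(z-step,z1); p,R=pose(nut,yaw,z); env.servo_line(p,R,vel=.03)
        o=env.get_obs(); f=o["force"]-f0
        if verbose and z<.044: print(round(z,4),f,o["moment"][2].round(3),round(o["tcp_pos"][2]-.008,4))
        if f[2]>lim: return nut,z,f,False
        if z<.037: nut+=np.clip(f[:2]*3e-5,-3e-4,3e-4)
    return nut,z,f,True
E
python3 - <<'E'
from h import *
print(lower((.5836,-.2016),.08)); print(env.get_obs()["clock"])
E
```

```text
0.044 [-0.698 -0.86  -1.053] -0.05 0.0438
0.042 [-0.377 -1.863 -0.409] -0.024 0.0418
0.04 [-0.331 -1.316 -0.748] -0.02 0.0398
0.038 [ 0.604 -1.073 -0.92 ] -0.036 0.0378
0.036 [ 1.14  -0.589 -1.17 ] -0.016 0.0358
0.034 [-0.351 -0.788  0.305] 0.021 0.0338
0.032 [-1.17  -0.715 -0.659] -0.02 0.0318
0.03 [-1.307 -0.854 -0.971] 0.032 0.0298
0.028 [-0.273 -1.265  0.133] -0.049 0.0278
0.026 [-0.344 -1.419  0.448] -0.014 0.0258
0.024 [-0.562 -1.49   0.466] 0.006 0.0238
0.022 [-0.992 -1.741 -0.566] -0.005 0.0219
0.0205 [-0.804 -0.77  -0.415] -0.006 0.0205
(array([ 0.583, -0.202]), 0.0205, array([-0.804, -0.77 , -0.415]), True)
15.8167
```

```bash
cat >> h.py <<'E'
def swing(nut,y0,y1,lim=9,step=.1,z=.0205,vel=.045,f0=None):
    """turn clockwise y0->y1 about nut; returns yaw, tangential force; stops at lim"""
    nut=np.array(nut,float); y=y0; f0=np.zeros(3) if f0 is None else f0
    while y>y1+1e-6:
        y=max(y-step,y1); p,R=pose(nut,y,z); env.servo_line(p,R,vel=vel)
        o=env.get_obs(); f=o["force"]-f0; ex=R[:2,0]; t=np.array([-ex[1],ex[0]])
        ft,fr=-f[:2]@t,f[:2]@ex
        print("yaw",round(y,3),"ft",ft.round(2),"fr",fr.round(2),"fz",f[2].round(2),"Mz",o["moment"][2].round(3))
        if ft>lim: return y,ft,nut,True
        nut+=ex*np.clip(fr*2e-5,-2e-4,2e-4)
    return y,ft,nut,False
def lift(nut,yaw,z1=.052):
    p,R=pose(nut,yaw,z1); env.servo_line(p,R,vel=.06)
E
python3 - <<'E'
from h import *
print(swing((.5833,-.2018),.08,-.74,f0=np.array([-.2,-.5,-3.]))); print(env.get_obs()["clock"])
E
```

```text
yaw -0.02 ft -0.16 fr -2.84 fz 1.98 Mz -0.029
yaw -0.12 ft -1.09 fr -4.83 fz 2.04 Mz -0.086
yaw -0.22 ft 0.37 fr -5.42 fz 1.93 Mz -0.059
yaw -0.32 ft -0.64 fr -6.05 fz 2.83 Mz -0.109
yaw -0.42 ft 0.06 fr -4.26 fz 3.55 Mz -0.096
yaw -0.52 ft 0.26 fr -4.77 fz 2.37 Mz -0.114
yaw -0.62 ft 0.3 fr -4.69 fz 1.67 Mz -0.103
yaw -0.72 ft -0.46 fr -4.54 fz 2.09 Mz -0.094
yaw -0.74 ft 2.25 fr -4.41 fz 2.43 Mz -0.013
(-0.74, np.float64(2.2521143388114435), array([ 0.583, -0.201]), False)
19.0083
```

Run:
```python
from h import *
n=np.array((.583,-.2015))
p,R=pose(n,-.66,.0205);env.servo_line(p,R,vel=.04);print(env.get_obs()["force"])
lift(n,-.66,.053);env.sleep(.2)
o=env.get_obs();print(o["force"],o["moment"],o["clock"])
im=snapshot("wrist");cv2.imwrite("pics/l1.png",im);np.savez("l1.npz",**{k:o[k] for k in("tcp_pos","ee_rot")})
cv2.imwrite("pics/l1z.png",cv2.resize(im[0:150,230:410],(720,600),interpolation=cv2.INTER_CUBIC))
```

```text
[-3.742  2.242 -1.416]
[ 0.636  0.41  -2.685] [-0.02   0.007  0.004] 20.2417
```

View pics/l1z.png

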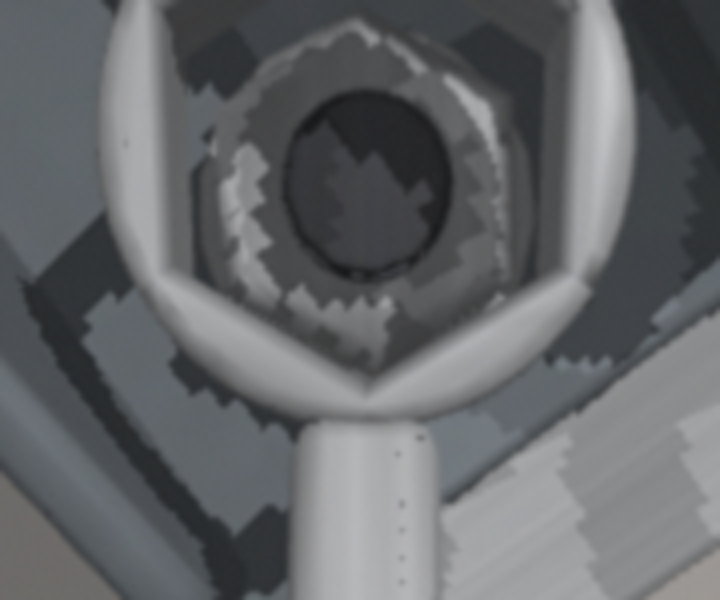

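Run:
```python
from h import *
for n,px in(("over",(230+370/4,193/4)),("l1",(230+367.5/4,186/4))):
    o=dict(np.load(n+".npz"));C=cam("wrist",o);R=o["ee_rot"];t=o["tcp_pos"]
    w=onplane([px],.045,C)[0]; print(n,w.round(4),((w-t)@R).round(4), "ring near corner",((onplane([(230+368/4,388/4)],t[2]+.008,C)[0]-t)@R).round(4), "tilt",R[2].round(4))
f=dict(np.load("over.npz"))
```

```text
over [ 0.583 -0.202  0.045] [0.099 0.001 0.016] ring near corner [ 0.077  0.001 -0.008] tilt [ 0.  0. -1.]
l1 [ 0.583 -0.201  0.045] [0.099 0.001 0.015] ring near corner [ 0.077  0.001 -0.008] tilt [-0.001  0.    -1.   ]
```

```bash
cat >> h.py <<'E'
def back(nut,ya,yb,z=.053,seg=.28):
    for y in np.linspace(ya,yb,int(np.ceil(abs(yb-ya)/seg))+1)[1:]:
        p,R=pose(nut,y,z); env.servo_line(p,R,vel=.1)
E
python3 - <<'E'
from h import *
n=(.5831,-.2016)
back(n,-.66,.42); env.sleep(.15)
r=lower(n,.42,z0=.053,z1=.0208,step=.003); print(r)
if r[3]:
    print(swing(n,.42,-.74,step=.12,f0=np.array([.2,0,-2.9])))
print(env.get_obs()["clock"])
E
```

```text
0.044 [-1.05   0.217  0.74 ] -0.028 0.0437
0.041 [-0.654  0.03  -0.455] -0.034 0.0407
0.038 [-0.876  0.752  0.522] -0.019 0.0377
0.035 [-0.528  0.335  1.172] 0.002 0.0347
0.032 [-1.141  0.763  0.846] 0.009 0.0317
0.029 [-1.284  0.704 -0.052] 0.009 0.0287
0.026 [-0.874  0.895  0.511] -0.037 0.0257
0.023 [ 0.111 -0.138 -0.892] -0.054 0.0227
0.0208 [-0.419  0.047  1.151] 0.023 0.0207
(array([ 0.583, -0.202]), 0.0208, array([-0.419,  0.047,  1.151]), True)
yaw 0.3 ft 1.06 fr -2.81 fz 1.73 Mz -0.087
yaw 0.18 ft 0.76 fr -3.05 fz 1.77 Mz -0.085
yaw 0.06 ft 0.41 fr -3.92 fz 2.77 Mz -0.103
yaw -0.06 ft 0.66 fr -3.49 fz 2.57 Mz -0.104
yaw -0.18 ft 0.71 fr -3.86 fz 2.64 Mz -0.112
yaw -0.3 ft 1.02 fr -4.13 fz 2.52 Mz -0.112
yaw -0.42 ft 1.5 fr -3.92 fz 1.45 Mz -0.084
yaw -0.54 ft 1.05 fr -4.07 fz 2.17 Mz -0.008
yaw -0.66 ft 0.01 fr -4.37 fz 1.1 Mz -0.047
yaw -0.74 ft 0.78 fr -3.22 fz 1.14 Mz -0.055
(-0.74, np.float64(0.7815256785438536), array([ 0.582, -0.201]), False)
28.925
```

Run:
```python
from h import *
n=np.array((.5830,-.2016))
p,R=pose(n,-.66,.0208);env.servo_line(p,R,vel=.04)
lift(n,-.66,.053); back(n,-.66,.42); env.sleep(.15); f0=env.get_obs()["force"]
r=lower(n,.42,z0=.053,z1=.0208,step=.003,verbose=False); print(r,f0)
if r[3]:
    y,ft,n,hit=swing(n,.42,.12,step=.1,f0=f0)
    import io,contextlib
    y,ft,n,hit=swing(n,y,-.74,step=.025,lim=5,vel=.03,f0=f0)
    print(y,ft,n.round(4),hit)
print(env.get_obs()["clock"])
```

```text
(array([ 0.583, -0.201]), 0.0208, array([-1.116,  1.044, -0.104]), True) [ 0.155 -1.161 -2.756]
yaw 0.32 ft -0.67 fr -1.87 fz 0.19 Mz -0.022
yaw 0.22 ft -0.39 fr -2.03 fz 1.28 Mz -0.073
yaw 0.12 ft -0.46 fr -2.94 fz 1.44 Mz -0.067
yaw 0.095 ft 0.07 fr -2.72 fz 1.5 Mz -0.024
yaw 0.07 ft 0.98 fr -3.18 fz 1.98 Mz -0.113
yaw 0.045 ft 2.1 fr -3.32 fz 1.41 Mz -0.106
yaw 0.02 ft 1.01 fr -2.97 fz 1.44 Mz -0.085
yaw -0.005 ft 1.71 fr -1.01 fz 0.65 Mz -0.06
yaw -0.03 ft -0.12 fr -1.93 fz 0.77 Mz -0.123
yaw -0.055 ft 1.31 fr -1.14 fz 1.11 Mz -0.096
yaw -0.08 ft 1.04 fr -0.7 fz 0.75 Mz -0.085
yaw -0.105 ft 1.03 fr -0.85 fz 0.14 Mz -0.098
yaw -0.13 ft 2.12 fr 0.94 fz 0.54 Mz -0.062
yaw -0.155 ft 1.29 fr 0.67 fz -0.03 Mz -0.099
yaw -0.18 ft 1.47 fr 0.5 fz 0.46 Mz -0.11
yaw -0.205 ft 1.11 fr 0.82 fz 0.78 Mz -0.065
yaw -0.23 ft 1.02 fr -0.09 fz 1.02 Mz -0.064
yaw -0.255 ft 3.87 fr 0.17 fz -0.55 Mz 0.069
yaw -0.28 ft 5.21 fr -1.35 fz 0.3 Mz 0.326
-0.28 5.205362420780769 [ 0.583 -0.202] True
39.6167
```

Run:
```python
from h import *
o=env.get_obs(); f0=np.array([.155,-1.161]); R=down(-.28)
n=o["tcp_pos"][:2]+R[:2,:2]@RC; print(n.round(4).tolist(), np.arctan2(o["ee_rot"][1,0],o["ee_rot"][0,0]).round(4)); y=-.28
for i in range(20):
    y-=.006; p,R=pose(n,y,.0208); env.servo_line(p,R,vel=.02)
    s=[]
    for _ in range(3): env.sleep(.02); o=env.get_obs(); s.append(np.r_[o["force"][:2]-f0,o["moment"][2]])
    s=np.mean(s,0); ex=R[:2,0]; t=np.array([-ex[1],ex[0]]); ft=-s[:2]@t; T=ft*.0988+s[2]
    print(round(y,3),"ft",ft.round(2),"fr",(s[:2]@ex).round(2),"Mz",s[2].round(3),"T",T.round(3))
    if T>1.4: break
env.sleep(.3); o=env.get_obs(); print(o["force"],o["moment"],o["clock"])
```

```text
[0.5823, -0.2027] -0.278
-0.286 ft 4.87 fr 0.49 Mz 0.573 T 1.054
-0.292 ft 5.83 fr -0.13 Mz 0.662 T 1.238
-0.298 ft 6.65 fr 0.07 Mz 0.737 T 1.393
-0.304 ft 7.39 fr -0.29 Mz 0.762 T 1.492
[-3.091 -7.846 -2.829] [-1.302  0.384  0.79 ] 41.1167
```

Run:
```python
from h import *
n=np.array((.5828,-.202))
for y in(-.24,-.17): p,R=pose(n,y,.0208); env.servo_line(p,R,vel=.03)
env.sleep(.1); print(env.get_obs()["force"],env.get_obs()["moment"])
lift(n,-.17,.03); print(env.get_obs()["force"]); lift(n,-.17,.12)
m=(.4583,.0212); R=down(.165)
env.move_ptp((.44,-.1,.13),down(0)); env.move_ptp((*m,.12),R)
env.servo_line((*m,.03),vel=.1); env.sleep(.1); f0=env.get_obs()["force"]; z=.02
while z>.0081:
    z-=.002; env.servo_line((*m,max(z,.008)),R,vel=.03); f=env.get_obs()["force"]-f0
    if f[2]>3: break
print("z",z,f)
env.move_gripper(.042); env.sleep(.2)
env.servo_line((*m,.13),R,vel=.1)
env.move_ptp((.44,.02,.24),down(.16)); env.sleep(.2)
o=env.get_obs(); im=snapshot("wrist"); print(o["clock"])
cv2.imwrite("pics/end.png",np.hstack([im[:,120:520],snapshot("top")[100:300,200:400].repeat(2,0).repeat(2,1)]))
```

```text
[-0.369 -1.021 -3.72 ] [-0.018  0.091 -0.064]
[ 0.398  0.336 -3.393]
z 0.008 [-1.817  1.216  7.128]
50.525
```

View pics/end.png

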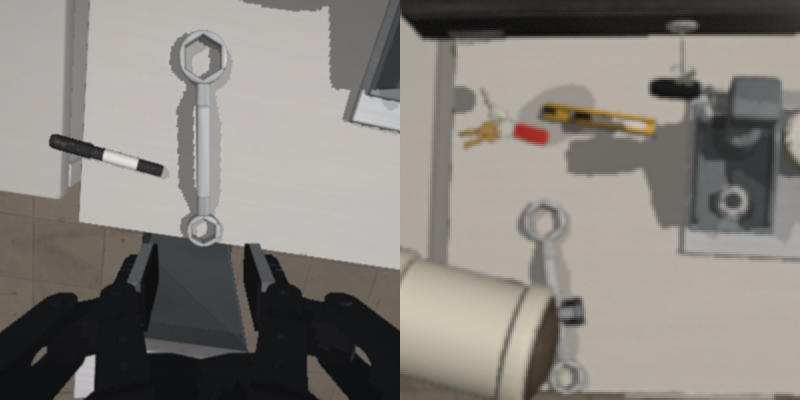

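The spanner is lying flat in its old place: big ring at (204,57), small ring at (204,230) in the wrist view. The marker, keys and cutter haven't moved. Handing in.

```bash
python3 -c "
from rig import env
print(env.hand_in())"
```

```text
the job is handed in; nothing more can be done
None
```

I tightened the nut in three swings to its stop and finished with a pull of about 1.5 N m (my estimate from the wrist forces). The spanner now lies flat about 25 cm from the nut; I handed the job in at about 50 s, but no verdict came back.

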